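# Close the filter dryer's bayonet lid with its torque-limiting grip

### The arm

A 7-joint arm with a two-finger parallel gripper is mounted at the origin on the work surface. World frame = base frame: x ahead of the robot, y to its left, z up, the work surface at z = 0. Lengths are in m, angles in rad, forces in N, time in s.
With the tool pointing down it reaches from about 0.4 to 0.9 m from the base axis. Payload 5.5 kg.
Tool frame: the origin (TCP) lies on the front face of the gripper's body, between the roots of the fingers; the fingertips stand 73 mm ahead of it and the grasp point (between the pads) lies 54 mm ahead of it; z points along the fingers, y is the line along which they close (so a half turn about z gives the same grasp; the last joint's range is limited). The gripper opens to 85 mm and grips with 20 to 120 N. Pads are 22 mm wide; open, the fingers measure 114 mm over their backs; the gripper's body (76 mm by 85 mm) begins 54 mm behind the grasp point. The pads swing forward as they close: fully open they stand 13 mm farther back than shut.
Start: joints at [1.544, 0.501, -0.427, 1.55, 0.221, 1.138, -0.21], TCP at [0.186, -0.623, 0.304] pointing down, gripper open.
Joint ranges: [-2.88, 2.88], [-0.31, 2.03], [-1.54, 1.56], [0.2, 2.42], [-1.41, 4.55], [0.19, 2.02], [-2.57, 2.57]. Speed limits (rad/s): [2.57, 2.57, 3.14, 3.14, 3.14, 3.14, 3.14].

### API

Orientations are given as a 3x3 rotation matrix whose columns are the frame's x, y, z axes.
In Python, from station import manip gives the robot as it stands.
- The arm moves only by the tool play_rows, never from a script. Its argument "commands" is one flat list of numbers, 4 for each row, row after row: the shift along the tool's x, y, z in mm, then the turn about the tool's z in rad. A call has 1 to 20 rows; each row is the pose to reach, as a shift and turn from the pose commanded when the call began, along the tool's axes at that moment; what a row does not reach only later rows make up. A row lasts 1/10 s, in which the tool goes at most 50 mm and 8.59 degrees, less where a joint would pass 70% of its speed; a pose out of reach is approached as far as the arm can. A call with a gripper value outside its range is refused whole. "gripper" is the closure, from 0 (fully open) to 1 (shut), set as the call begins (left out, the last holds). The fingers move at their own pace and stop on an object; "force" is the grip in N (left out, the last holds). Time passes only in rows, so rows that repeat a pose let the fingers close. It gives the time, the measured TCP pose, the force, the opening and the grip force at its end, in the units of the state.
- manip.sense(): the state, without advancing time (a new reading comes with each control period).
- manip.snapshot(name): name is "side" or "top" or "wrist"; returns the picture (480x640x3 uint8, red, green, blue); there is no depth.
- manip.camera_info(name): a dict with "fx", "fy", "cx", "cy" (pixels), "rvec" (rotation vector, rad) and "tvec" (3), from world to camera coordinates, as OpenCV has them. Camera axes: x right, y down, z forward; pixel columns grow to the right and rows downward; lengths in m; the calibration is good to about 2 mm. The wrist camera is an equidistant fisheye: a pixel r from the principal point sees the ray r / f radians off the axis. A picture is of the moment at which its call begins: read the wrist's pose just before it. camera_info takes no time and is no camera call; for the wrist camera it gives the pose at the moment of the call.
- manip.finish_job(): hands the job in; it is judged then, once.
The state is a dict: "time_s": time; "joint_positions": joint angles; "qd": joint speeds; "joint_efforts": joint torques, N m; "ee_pos": TCP position; "ee_rot": TCP orientation; "contact_force": force on the tool from outside, world axes, zero at the start; "torque": the same for the moment, N m; "opening": opening from 0.0 (shut) to 1.0 (fully open); "grip_force": force on a finger pad.
Only numpy, scipy, OpenCV 4.12 (cv2) and the standard library are available. Lean on these libraries where they do the work, as an engineer would, in place of code of your own. Each camera call takes 0.05 s, during which the arm holds its last target. There are 200 camera calls.

### The job

Close the drying chamber: take the lid from the blue mat, set it gently into the chamber's collar so that its two lugs drop through the entry slots and it sits fully down, then turn its black grip clockwise until the torque limiter clicks, and stop there: one click, two at the most. Let go and leave everything else on the bench where it is.

Things in the scene. Friction and masses are not known exactly. Their poses are not given: they have to be found in the camera images.
- dryer: white filter-drying unit fixed to the bench: deck 340 x 310 mm, 85 mm high, a 300 mm high tower along its +y edge, 160 mm from the chamber axis. In mid-deck stands the aluminium chamber collar, 122 mm across. Origin: on the bench under the chamber axis; z up; x runs through the collar's two entry slots (either end alike)
- rim (a point): centre of the collar's open mouth, at rim height, 109 mm above the bench. Inside the rim two tabs, 5 mm thick, narrow the opening from 96 to 74 mm across, except at the two entry slots on the dryer's x axis, each 50 degrees wide, marked by green bars on the deck. Under the tabs the lugs can turn only clockwise seen from above; the other way just 9 degrees
- lid: round white lid, 112 mm across, 0.3 to 0.45 kg, lying on the blue mat, lugs down. Its disc is 10 mm thick, top face 24 mm above the origin. Origin: centre of the underside of the spigot below the disc; z up; x runs through the two lugs (either end alike), which lie under two green marks on the disc. Fully down its origin is 95 mm above the bench; with the lugs on the tabs it is 14 mm higher
- lug_a (a point): tip of one lug, at its underside. The aluminium spigot under the disc is 70 mm across, 14 mm deep, tapered at the foot; at its foot are two lugs, 20 mm wide, 6 mm high, reaching 43 mm from the axis. The faces are greased: the seated lid turns with about 0.1 N m if not pressed down. The lugs come up tight after 20 to 95 degrees of clockwise turn; where cannot be seen and differs each time
- grip: black ribbed round grip on the lid, 54 mm across, 36 mm high, a white line on its top. Origin: on the lid's axis at the grip's underside, 28 mm above the lid's origin, 4 mm above the disc; z up; x along the white line, which points along the lid's x until the limiter clicks
- grip_mid (a point): centre of the grip, 18 mm above its underside. A ratchet torque limiter joins grip and lid: stiff until about 0.45 N m; then the grip turns on alone, the torque falls to nothing after half a notch and reverses briefly as it snaps into the next notch, 15 degrees on: one click. It may kick the lid back a few degrees, which does no harm. Until it has clicked it is rigid anticlockwise
- dish_a: covered glass petri dish with a white filter, 60 mm across, 12 mm high, in the steel tray; origin at the centre of its underside
- tweezers: steel tweezers, 105 mm long, lying in the steel tray; origin at mid-length on the underside
- pen: black pen, 120 mm long, lying on the drying unit's deck beside the chamber; origin near mid-length on the underside
- dish_b: covered glass petri dish with a white filter, 60 mm across, 12 mm high, on the bench; origin at the centre of its underside
- filter_box: white box with a blue lid, 93 x 93 x 40 mm; origin at the centre of its underside
- jar: glass jar with a blue lid, 68 mm across, 75 mm high; origin at the centre of its underside
There are look-alikes about, which are no part of the job. There is more than one size of the lid; the one meant has the size given above.

How it is judged:
By the outcome, as a careful person would: the job done as asked, in the order asked, and still so for the second after the job is handed in, with the robot touching nothing.
It also fails if it takes over 61 s, if anything falls off the work surface, if the arm or the gripper's body presses on something with over 40 N, if the wrist force passes 120 N, or if a joint passes its speed limit or range.

## Working session

There is one attempt and no reset: what is moved stays moved. The work goes in short steps, Python scripts to look and compute and a tool call to move; the robot and the scene stay as the last step left them, time stands still between calls to the robot, and variables do not carry over. Pictures are saved under pics/ and viewed, at most 10 in all, crops included, and the job is handed in when it is done.

Besides the shell and the picture viewer there is one more tool, called after ">>>" as name(argument=value, ...) on one line, values as JSON. play_rows: Moves the arm, as the interface text tells. Its arguments: {"type":"object","properties":{"commands":{"type":"array"},"gripper":{"type":"number"},"force":{"type":"number"}},"required":["commands"]}

```bash
mkdir -p pics; cat > h.py <<'E'
import numpy as np, cv2
from station import manip
def ray(name,u,v,ci=None):
    c=ci or manip.camera_info(name); R=cv2.Rodrigues(np.array(c["rvec"],float))[0]; t=np.array(c["tvec"],float).ravel()
    x=(u-c["cx"])/c["fx"]; y=(v-c["cy"])/c["fy"]
    if name=="wrist":
        r=np.hypot(x,y); s=np.sin(r)/r if r>1e-9 else 1; d=np.array([x*s,y*s,np.cos(r)])
    else: d=np.array([x,y,1.])
    return -R.T@t, R.T@d
def onz(name,u,v,z,ci=None):
    o,d=ray(name,u,v,ci); return o+d*(z-o[2])/d[2]
def proj(name,P,ci=None):
    c=ci or manip.camera_info(name); R=cv2.Rodrigues(np.array(c["rvec"],float))[0]
    p=R@np.array(P,float)+np.array(c["tvec"],float).ravel()
    if name=="wrist":
        r=np.hypot(p[0],p[1]); k=np.arctan2(r,p[2])/r; x,y=p[0]*k,p[1]*k
    else: x,y=p[:2]/p[2]
    return np.array([c["fx"]*x+c["cx"],c["fy"]*y+c["cy"]])
def snap(name,fn,crop=None,scale=1):
    im=manip.snapshot(name)
    np.save("last_%s.npy"%name,im); save(im,fn,crop,scale)
def save(im,fn,crop=None,scale=1):
    if crop: x0,y0,x1,y1=crop; im=im[y0:y1,x0:x1]
    cv2.imwrite("pics/"+fn,cv2.resize(im[:,:,::-1],None,fx=scale,fy=scale,interpolation=cv2.INTER_CUBIC))
E
python3 - <<'E'
from h import *
snap("top","top0.png"); snap("side","side0.png")
for n in("top","side"): 
    c=manip.camera_info(n);print(c, ray(n,320,240))
s=manip.sense(); print(s["time_s"],s["ee_pos"],s["ee_rot"],s["opening"])
E
```

```text
{'fx': 565.2061831622642, 'fy': 565.2061831622642, 'cx': 321.3629797793775, 'cy': 239.79544726979265, 'rvec': array([ 2.15523083, -2.12012817,  0.13348119]), 'tvec': array([-0.11019883,  0.54485518,  1.00831684])} (array([ 0.39661134, -0.12260272,  1.07395615]), array([ 0.14289462,  0.02281824, -0.98947784]))
{'fx': 450.3177011776968, 'fy': 450.3177011776968, 'cx': 310.6933802458294, 'cy': 236.67831915404437, 'rvec': array([ 0.07641314, -2.91073311,  1.09638539]), 'tvec': array([0.51834609, 0.15920102, 0.85264923])} (array([0.48419375, 0.47128546, 0.75132202]), array([ 0.02473602, -0.65407765, -0.75634124]))
0.1 [ 0.18556927 -0.62241782  0.30293781] [[ 9.58276077e-01  2.85843981e-01 -4.22647248e-04]
 [ 2.85844278e-01 -9.58274480e-01  1.75199965e-03]
 [ 9.57864841e-05 -1.79971065e-03 -9.99998376e-01]] 0.9977277613121167
```

View pics/top0.png

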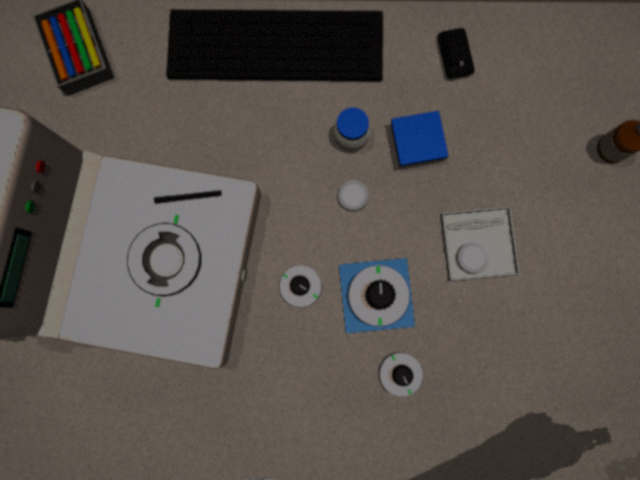

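View pics/side0.png

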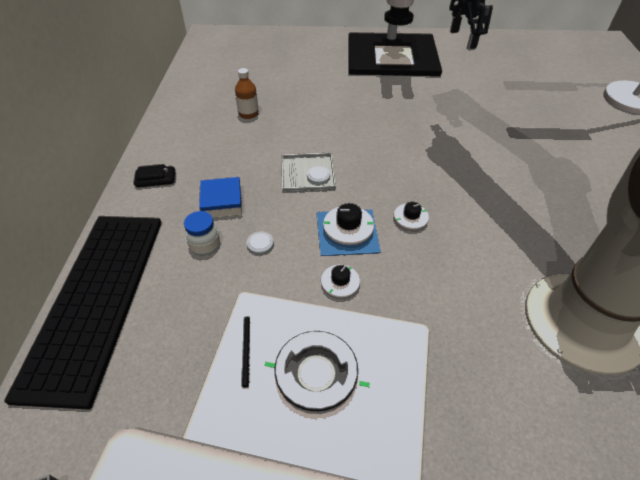

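The lid candidates in the top view are the large one on the blue mat at (379,295) and the small ones at (300,286) and (401,375), which are off the mat. I choose the mat one. The collar is at (164,259), with green bars at (177,218) and (158,302). Next I take a close crop of both.

```bash
python3 - <<'E'
from h import *
im=np.load("last_top.npy")
a=cv2.resize(im[245:345,330:430],None,fx=4,fy=4,interpolation=cv2.INTER_CUBIC)
b=cv2.resize(im[210:310,115:215],None,fx=4,fy=4,interpolation=cv2.INTER_CUBIC)
cv2.imwrite("pics/crop1.png",np.hstack([a,b])[:,:,::-1])
sd=np.load("last_side.npy")
def greens(im,box):
    x0,y0,x1,y1=box; p=im[y0:y1,x0:x1].astype(int)
    m=((p[:,:,1]-np.maximum(p[:,:,0],p[:,:,2]))>40).astype(np.uint8)
    n,l,st,c=cv2.connectedComponentsWithStats(m)
    return [(c[i]+[x0,y0],st[i,4]) for i in range(1,n) if st[i,4]>4]
for n,i,box,z in (("top",im,(340,255,420,335),.024),("top",im,(115,205,215,315),.085),("side",sd,(315,195,385,250),.024),("side",sd,(250,350,380,400),.085)):
    for c,k in greens(i,box): print(n,c,k,onz(n,*c,z))
E
```

```text
top [377.89473684 269.42105263] 19 [ 0.49458614 -0.20707638  0.024     ]
top [379.5 321. ] 24 [ 0.3996734  -0.21033911  0.024     ]
top [175.55555556 218.85185185] 27 [0.57369704 0.15894866 0.085     ]
top [157.44827586 302.13793103] 29 [0.42530061 0.1826462  0.085     ]
side [326.45454545 222.27272727] 11 [ 0.49595717 -0.21015137  0.024     ]
side [370.  222.5] 10 [ 0.39998486 -0.21391277  0.024     ]
side [269.48717949 364.12820513] 39 [0.57450354 0.157787   0.085     ]
side [363.88888889 383.46666667] 45 [0.4264888  0.18173776 0.085     ]
```

View pics/crop1.png

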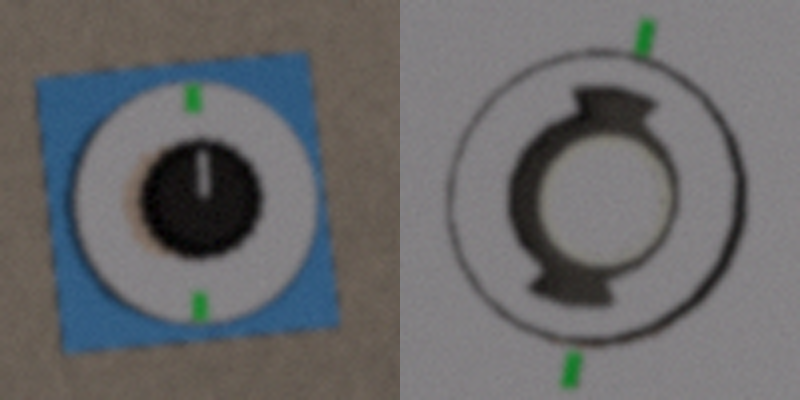

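The crop shows the full-size lid with its green marks at crop (193,98) and (200,307), and the collar with its two slots in line with the deck bars. The lid is at about (0.4475,-0.2105), axis +2°. The collar is at about (0.500,0.170), axis -9°. I'll move above the lid.

>>> play_rows(commands=[15,-13,0,0,45,-39,0,0,80,-70,0,0,118,-102,0,0,156,-135,0,0,194,-168,0,0,232,-201,10,0,270,-234,20,0,305,-264,30,0,335,-290,40,0,355,-308,48,0,366,-317,52,0,369,-320,53,0,369,-320,53,0])

```text
time_s: 1.5
ee_pos: [0.4478, -0.2104, 0.2507]
ee_rot: [[0.958, 0.287, -0.001], [0.287, -0.958, 0.0], [-0.001, -0.001, -1.0]]
contact_force: [0.2, 0.5, 0.2]
opening: 1.001
grip_force: 0.0
```

```bash
python3 - <<'E'
from h import *
s=manip.sense(); print({k:np.round(s[k],3).tolist() for k in s})
ci=manip.camera_info("wrist"); print(ci, ray("wrist",ci["cx"],ci["cy"],ci))
snap("wrist","w1.png")
print(proj("wrist",[.4475,-.2105,.064],ci),proj("wrist",[.4475,-.2105,.025],ci))
E
```

```text
{'time_s': 1.5, 'joint_positions': [0.936, 0.323, -0.646, 1.979, 0.243, 0.917, -1.115], 'qd': [0.027, -0.007, 0.019, -0.005, 0.003, 0.005, 0.01], 'joint_efforts': [-0.906, -38.896, -5.864, -24.331, -0.055, -0.06, -0.14], 'ee_pos': [0.448, -0.21, 0.251], 'ee_rot': [[0.958, 0.287, -0.001], [0.287, -0.958, 0.0], [-0.001, -0.001, -1.0]], 'contact_force': [0.153, 0.465, 0.164], 'torque': [-0.035, 0.019, -0.005], 'grip_force': 0.0, 'opening': 1.001}
{'fx': 371.64829954431775, 'fy': 371.64829954431775, 'cx': 315.964793531949, 'cy': 241.52540648089035, 'rvec': array([-2.32330416,  1.73131482,  0.25266925]), 'tvec': array([-0.33085613,  0.33087274,  0.43319613])} (array([ 0.5172847 , -0.19067959,  0.32040484]), array([-0.2744495 , -0.08253255, -0.95805316]))
[314.39636167 235.96419043] [314.56080218 222.99012218]
```

View pics/w1.png

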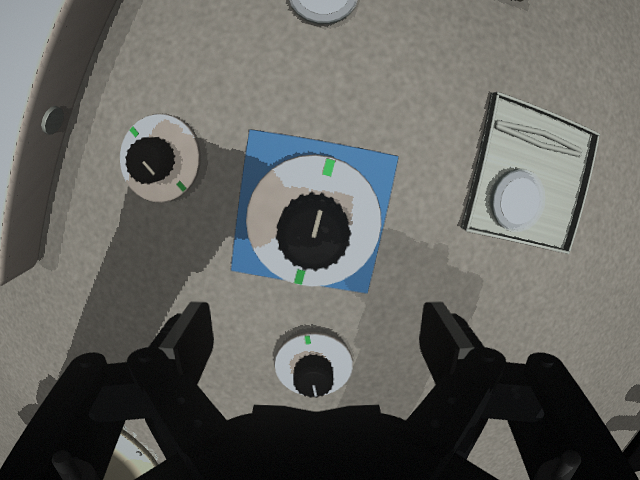

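The wrist view shows the lid disc centred near (314,220), green marks at (328,167) and (300,277), and the grip at (314,230). Turning the tool clockwise lowers q7, so I rotate anticlockwise first to leave room for the later turn.

>>> play_rows(commands=[0,0,0,-0.08,0,0,0,-0.22,0,0,0,-0.36,0,0,0,-0.5,0,0,0,-0.64,0,0,0,-0.78,0,0,0,-0.92,0,0,0,-1.06,0,0,0,-1.2,0,0,0,-1.34,0,0,0,-1.48,0,0,0,-1.62,0,0,0,-1.76,0,0,0,-1.9,0,0,0,-2.04,0,0,0,-2.18,0,0,0,-2.3,0,0,0,-2.38,0,0,0,-2.4,0,0,0,-2.4])

```text
time_s: 3.55
ee_pos: [0.4474, -0.212, 0.2508]
ee_rot: [[-0.898, 0.44, -0.0], [0.44, 0.898, -0.0], [0.0, -0.0, -1.0]]
contact_force: [0.3, 0.8, -0.5]
opening: 1.004
grip_force: 0.0
```

```bash
cat >> h.py <<'E'
def greens(im,box=(0,0,640,480),amin=4):
    x0,y0,x1,y1=box; p=im[y0:y1,x0:x1].astype(int)
    m=((p[:,:,1]-np.maximum(p[:,:,0],p[:,:,2]))>40).astype(np.uint8)
    n,l,st,c=cv2.connectedComponentsWithStats(m)
    return [(c[i]+[x0,y0],st[i,4]) for i in range(1,n) if st[i,4]>amin]
E
python3 - <<'E'
from h import *
s=manip.sense(); print({k:np.round(s[k],4).tolist() for k in ("time_s","joint_positions","ee_pos","ee_rot")})
ci=manip.camera_info("wrist")
snap("wrist","w2.png")
# earlier pose
c1=dict(fx=371.64829954431775,fy=371.64829954431775,cx=315.964793531949,cy=241.52540648089035,rvec=[-2.32330416,1.73131482,0.25266925],tvec=[-0.33085613,0.33087274,0.43319613])
im1=cv2.imread("pics/w1.png")[:,:,::-1]
for im,c in((im1,c1),(np.load("last_wrist.npy"),ci)):
    for g,a in greens(im): print(g.round(1),a,onz("wrist",*g,.025,c).round(4))
E
```

```text
{'time_s': 3.55, 'joint_positions': [1.3166, 0.5195, -1.1684, 1.9689, 0.5625, 1.0293, 1.0028], 'ee_pos': [0.4474, -0.212, 0.2508], 'ee_rot': [[-0.8981, 0.4397, -0.0003], [0.4397, 0.8981, -0.0002], [0.0002, -0.0003, -1.0]]}
[133.6 131.4] 47 [ 0.482  -0.0398  0.025 ]
[328.3 166.9] 149 [ 0.4946 -0.2078  0.025 ]
[180.8 185.7] 44 [ 0.447 -0.094  0.025]
[299.2 276.8] 110 [ 0.3984 -0.2114  0.025 ]
[307.4 339.5] 41 [ 0.3398 -0.2356  0.025 ]
[170.1  71.8] 51 [ 0.2778 -0.2638  0.025 ]
[229.9 114.4] 60 [ 0.3361 -0.2353  0.025 ]
[444.3 158.1] 47 [ 0.4432 -0.0941  0.025 ]
[292.2 170.9] 136 [ 0.3999 -0.2115  0.025 ]
[512.3 171.5] 27 [ 0.4791 -0.0381  0.025 ]
[347.  270.6] 117 [ 0.4959 -0.208   0.025 ]
```

View pics/w2.png

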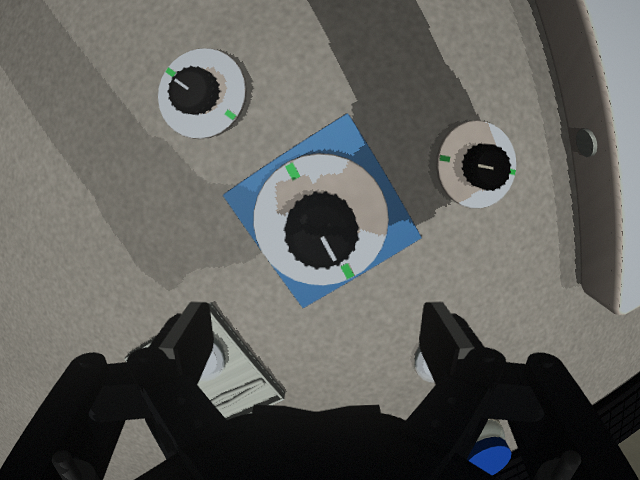

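The second view, after half a turn, gives the lid centre as (0.447,-0.2097) with axis +2.1°. I descend now.

>>> play_rows(commands=[1,2,10,0,1,2,35,0,1,2,65,0,1,2,95,0,1,2,115,0,1,2,128,0,1,2,130,0,1,2,130,0,1,2,130,0])

```text
time_s: 4.5
ee_pos: [0.4486, -0.2087, 0.1218]
ee_rot: [[-0.9, 0.437, 0.002], [0.437, 0.9, -0.001], [-0.002, 0.0, -1.0]]
contact_force: [-0.4, -0.9, -0.9]
opening: 1.0
grip_force: 0.0
```

>>> play_rows(commands=[1,-1.5,8,0,1,-1.5,16,0,1,-1.5,20,0,1,-1.5,20.5,0,1,-1.5,20.5,0])

```text
time_s: 5.0
ee_pos: [0.4463, -0.2093, 0.1002]
ee_rot: [[-0.9, 0.436, -0.0], [0.436, 0.9, 0.0], [0.0, 0.0, -1.0]]
contact_force: [-0.4, 0.1, -0.9]
opening: 1.001
grip_force: 0.0
```

>>> play_rows(commands=[0,0,0,0,0,0,0,0,0,0,0,0,0,0,0,0,0,0,0,0,0,0,0,0,0,0,0,0,0,0,0,0], gripper=1, force=60)

```text
time_s: 5.8
ee_pos: [0.4467, -0.2094, 0.1009]
ee_rot: [[-0.9, 0.436, 0.001], [0.436, 0.9, -0.0], [-0.001, -0.0, -1.0]]
contact_force: [-1.7, 0.6, 6.6]
opening: 0.619
grip_force: 62.0
```

>>> play_rows(commands=[0,0,-4,0,0,0,-15,0,0,0,-35,0,0,0,-60,0,0,0,-85,0,0,0,-110,0,0,0,-133,0,0,0,-150,0,0,0,-158,0,0,0,-160,0,0,0,-160,0])

```text
time_s: 6.9
ee_pos: [0.4459, -0.2096, 0.26]
ee_rot: [[-0.9, 0.437, -0.001], [0.437, 0.9, 0.0], [0.001, -0.0, -1.0]]
contact_force: [-0.2, 0.5, -4.6]
opening: 0.618
grip_force: 63.6
```

>>> play_rows(commands=[3,9,0,0.01,9,28,0,0.03,18,56,0,0.05,28,87,0,0.07,38,118,0,0.09,48,149,0,0.11,58,180,0,0.13,68,211,0,0.15,78,242,0,0.16,88,273,0,0.17,98,304,0,0.18,106,330,0,0.19,112,349,0,0.196,116,360,0,0.196,118,365,0,0.196,118,365,0,0.196,118,365,0,0.196,118,365,0,0.196])

```text
time_s: 8.7
ee_pos: [0.4996, 0.169, 0.2602]
ee_rot: [[-0.796, 0.605, -0.0], [0.605, 0.796, -0.001], [-0.0, -0.001, -1.0]]
contact_force: [0.6, -0.2, -4.3]
opening: 0.618
grip_force: 63.8
```

```bash
python3 - <<'E'
from h import *
s=manip.sense(); print({k:np.round(s[k],4).tolist() for k in ("time_s","joint_positions","ee_pos","ee_rot","contact_force","opening")})
ci=manip.camera_info("wrist"); snap("wrist","w3.png"); np.save("ci3.npy",ci,allow_pickle=True)
z=s["ee_pos"][2]
snap("top","t3.png");snap("side","s3.png")
for n,c in(("wrist",ci),("top",None),("side",None)):
    for g,a in greens(np.load("last_%s.npy"%n)): print(n,g.round(1),a,onz(n,*g,z-.077,c).round(4),onz(n,*g,.085,c).round(4))
E
```

```text
{'time_s': 8.7, 'joint_positions': [0.4592, 0.5229, -1.0759, 1.8866, 0.5304, 1.0545, 0.0844], 'ee_pos': [0.4996, 0.169, 0.2602], 'ee_rot': [[-0.7963, 0.6049, -0.0004], [0.6049, 0.7963, -0.0009], [-0.0002, -0.001, -1.0]], 'contact_force': [0.5776, -0.2188, -4.2584], 'opening': 0.6176}
wrist [263.9 143.2] 237 [0.4317 0.1933 0.1832] [0.4253 0.1808 0.085 ]
wrist [259.5 214.1] 531 [0.4529 0.1739 0.1832] [0.4608 0.1484 0.085 ]
wrist [ 96.8 322. ] 13 [0.4422 0.0689 0.1832] [ 0.4428 -0.0269  0.085 ]
wrist [148.9 322.5] 31 [0.4597 0.0957 0.1832] [0.4721 0.018  0.085 ]
wrist [625.1 378.8] 313 [0.684  0.2951 0.1832] [0.8465 0.3506 0.085 ]
wrist [371.2 390.7] 12 [0.5555 0.1598 0.1832] [0.632  0.1249 0.085 ]
top [78.1 39.6] 365 [0.8618 0.3137 0.1832] [0.9131 0.3618 0.085 ]
top [175.6 218.9] 27 [0.5561 0.131  0.1832] [0.5737 0.1589 0.085 ]
top [155.6 223.8] 28 [0.5476 0.1628 0.1832] [0.5642 0.1942 0.085 ]
top [285.  275.5] 8 [ 0.4677 -0.0478  0.1832] [ 0.4756 -0.0395  0.085 ]
top [314.8 295.6] 10 [ 0.4369 -0.0955  0.1832] [ 0.4413 -0.0925  0.085 ]
top [392.9 357.6] 9 [ 0.3438 -0.2178  0.1832] [ 0.3379 -0.2283  0.085 ]
top [409.1 391.4] 9 [ 0.2934 -0.2425  0.1832] [ 0.282  -0.2558  0.085 ]
side [423.8 210.4] 5 [ 0.3229 -0.0976  0.1832] [ 0.2951 -0.1959  0.085 ]
side [398.2 218.6] 5 [ 0.3693 -0.0755  0.1832] [ 0.3495 -0.17    0.085 ]
side [349.9 347.8] 36 [0.4531 0.1744 0.1832] [0.4478 0.1231 0.085 ]
side [269.4 364.1] 43 [0.5613 0.204  0.1832] [0.5746 0.1578 0.085 ]
side [364.  383.6] 34 [0.4348 0.2246 0.1832] [0.4263 0.182  0.085 ]
```

View pics/w3.png

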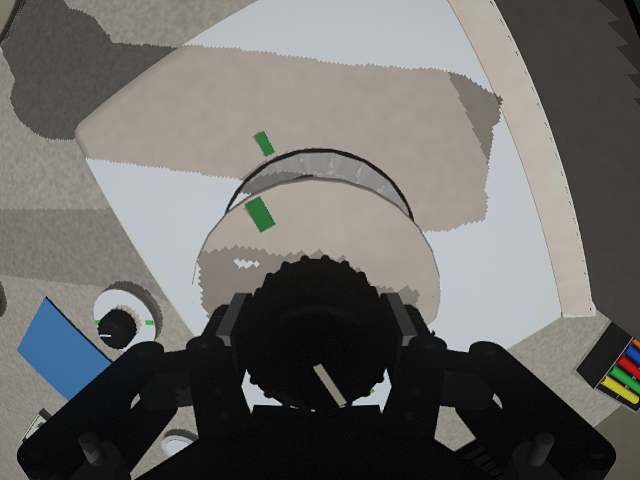

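The lid is held about 75 mm above the collar. Its green mark at (260,214) lines up with the deck bar at (264,143) to within 2–3°. I descend with small corrections.

>>> play_rows(commands=[0.5,1,8,0.02,0.5,1,22,0.04,0.5,1,33,0.04,0.5,1,40,0.04,0.5,1,42,0.04,0.5,1,42,0.04])

```text
time_s: 9.45
ee_pos: [0.4996, 0.1717, 0.2181]
ee_rot: [[-0.773, 0.635, -0.001], [0.635, 0.773, 0.0], [0.001, -0.0, -1.0]]
contact_force: [-0.5, -0.4, -2.7]
opening: 0.619
grip_force: 63.8
```

>>> play_rows(commands=[0,0,2,0,0,0,4,0,0,0,6,0,0,0,8,0,0,0,10,0,0,0,12,0,0,0,12,0])

```text
time_s: 10.15
ee_pos: [0.4996, 0.1714, 0.2061]
ee_rot: [[-0.773, 0.635, -0.0], [0.635, 0.773, -0.0], [0.0, -0.0, -1.0]]
contact_force: [0.3, 0.0, -3.5]
opening: 0.619
grip_force: 63.8
```

>>> play_rows(commands=[0,0,1.5,0,0,0,3,0,0,0,4.5,0,0,0,6,0,0,0,7,0,0,0,7,0])

```text
time_s: 10.75
ee_pos: [0.4996, 0.1715, 0.1992]
ee_rot: [[-0.773, 0.635, -0.0], [0.635, 0.773, -0.0], [0.0, -0.0, -1.0]]
contact_force: [0.5, 1.1, -4.0]
opening: 0.616
grip_force: 63.8
```

>>> play_rows(commands=[0,0,1,0,0,0,2,0,0,0,3,0,0,0,4,0,0,0,4,0])

```text
time_s: 11.25
ee_pos: [0.4996, 0.1715, 0.1952]
ee_rot: [[-0.773, 0.635, -0.0], [0.635, 0.773, -0.0], [0.0, -0.0, -1.0]]
contact_force: [0.3, -0.6, -3.5]
opening: 0.621
grip_force: 63.8
```

>>> play_rows(commands=[0,0,0.7,0,0,0,1.4,0,0,0,2,0,0,0,2,0])

```text
time_s: 11.65
ee_pos: [0.4997, 0.1715, 0.1933]
ee_rot: [[-0.773, 0.635, -0.0], [0.635, 0.773, -0.0], [0.0, -0.0, -1.0]]
contact_force: [0.7, -0.4, -4.1]
opening: 0.619
grip_force: 63.8
```

>>> play_rows(commands=[0,0,0.5,0,0,0,1,0,0,0,1.5,0,0,0,1.5,0])

```text
time_s: 12.05
ee_pos: [0.4998, 0.1716, 0.192]
ee_rot: [[-0.773, 0.635, 0.0], [0.635, 0.773, 0.0], [-0.0, 0.0, -1.0]]
contact_force: [-0.3, -0.3, -2.9]
opening: 0.619
grip_force: 63.8
```

>>> play_rows(commands=[0,0,0.7,0,0,0,1.4,0,0,0,2,0,0,0,2,0])

```text
time_s: 12.45
ee_pos: [0.5005, 0.1721, 0.1919]
ee_rot: [[-0.773, 0.635, 0.002], [0.635, 0.773, -0.001], [-0.002, 0.001, -1.0]]
contact_force: [-4.6, -2.8, 13.9]
opening: 0.62
grip_force: 65.1
```

```bash
python3 - <<'E'
from h import *
s=manip.sense(); print({k:np.round(s[k],4).tolist() for k in ("time_s","joint_positions","ee_pos","contact_force","torque")})
snap("side","s4.png",(240,290,400,410),5)
E
```

```text
{'time_s': 12.45, 'joint_positions': [0.3752, 0.6064, -0.9793, 1.9367, 0.6293, 0.9377, -0.0329], 'ee_pos': [0.5005, 0.1721, 0.1919], 'contact_force': [-4.5531, -2.7872, 13.872], 'torque': [-0.5837, 0.8414, -0.0564]}
```

View pics/s4.png

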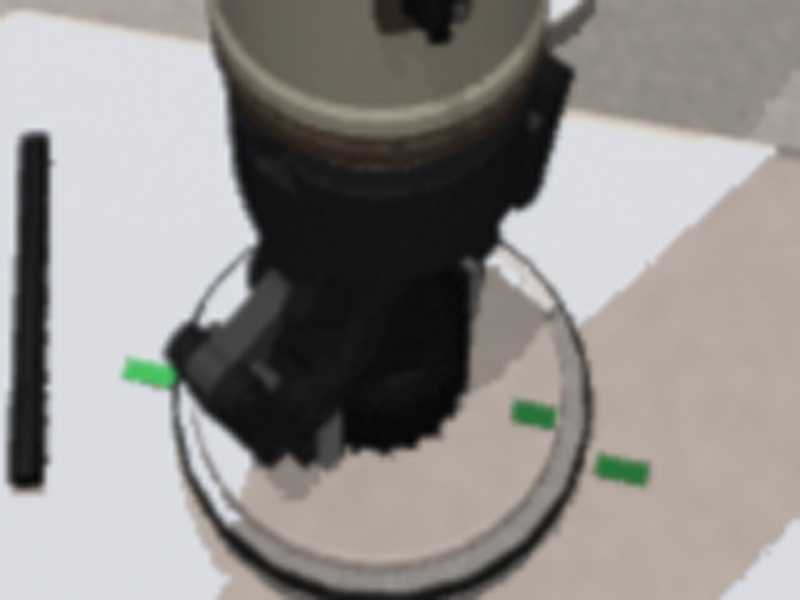

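The lid now rests in the collar: disc concentric with the rim, its mark at crop (533,414) next to the bar at (622,470). I back off the press and check the height by triangulating that mark.

>>> play_rows(commands=[0,0,-1,0,0,0,-1.5,0,0,0,-1.5,0])

```text
time_s: 12.8
ee_pos: [0.5003, 0.1719, 0.1919]
ee_rot: [[-0.773, 0.635, 0.001], [0.635, 0.773, 0.001], [-0.001, 0.001, -1.0]]
contact_force: [0.4, -0.1, 4.1]
opening: 0.619
grip_force: 64.0
```

```bash
python3 - <<'E'
from h import *
s=manip.sense(); print({k:np.round(s[k],4).tolist() for k in ("time_s","ee_pos","contact_force","torque")})
ci=manip.camera_info("wrist"); snap("wrist","w5.png"); snap("side","s5.png")
W=greens(np.load("last_wrist.npy"),(150,100,450,300),60); S=greens(np.load("last_side.npy"),(330,350,380,400))
print(W,S)
w=max([g for g in W],key=lambda g:g[1])[0]; sm=min(S,key=lambda g:g[0][0])[0]
for z in(.105,.119,.133): print(z,onz("side",*sm,z).round(4),onz("wrist",*w,z,ci).round(4))
E
```

```text
{'time_s': 12.8, 'ee_pos': [0.5003, 0.1719, 0.1919], 'contact_force': [0.4104, -0.1106, 4.1282], 'torque': [-0.029, 0.0289, 0.0157]}
[(array([233.25055432, 153.37915743]), np.int32(451)), (array([259.36111111, 214.11851852]), np.int32(540))] [(array([346.55555556, 372.44444444]), np.int32(27)), (array([364.15151515, 383.6969697 ]), np.int32(33))]
0.105 [0.4539 0.1745 0.105 ] [0.4547 0.1761 0.105 ]
0.119 [0.4546 0.181  0.119 ] [0.4537 0.1797 0.119 ]
0.133 [0.4553 0.1874 0.133 ] [0.4527 0.1834 0.133 ]
```

Triangulation puts the mark at z ≈ 0.115–0.119, so the lid is seated. I begin turning clockwise.

```bash
cat > t.py <<'E'
from h import *
s=manip.sense(); R=np.array(s["ee_rot"]); print("t",round(s["time_s"],2),"tq",np.round(s["torque"],3),"F",np.round(s["contact_force"],1),"ang",round(np.degrees(np.arctan2(R[1,0],R[0,0])),2),"p",np.round(s["ee_pos"],4),"q7",round(s["joint_positions"][6],3),"open",round(s["opening"],3))
E
python3 t.py
```

```text
t 12.9 tq [ 0.003 -0.025 -0.023] F [0.2 0.1 4.9] ang 140.59 p [0.5003 0.1719 0.192 ] q7 -0.031 open 0.618
```

>>> play_rows(commands=[0,0,-0.3,0.04,0,0,-0.3,0.09,0,0,-0.3,0.14,0,0,-0.3,0.19,0,0,-0.3,0.23,0,0,-0.3,0.25,0,0,-0.3,0.25,0,0,-0.3,0.25])

```text
time_s: 13.7
ee_pos: [0.4999, 0.1717, 0.1919]
ee_rot: [[-0.592, 0.806, 0.001], [0.806, 0.592, 0.0], [-0.0, 0.001, -1.0]]
contact_force: [0.5, -0.9, 4.5]
opening: 0.617
grip_force: 64.1
```

```bash
python3 t.py
```

```text
t 13.7 tq [ 0.042 -0.013  0.037] F [ 0.5 -0.9  4.5] ang 126.32 p [0.4999 0.1717 0.1919] q7 -0.244 open 0.617
```

>>> play_rows(commands=[0,0,0,0.03,0,0,0,0.06,0,0,0,0.08])

```text
time_s: 14.0
ee_pos: [0.5, 0.1717, 0.1919]
ee_rot: [[-0.525, 0.851, 0.001], [0.851, 0.525, 0.0], [-0.0, 0.001, -1.0]]
contact_force: [-1.1, -0.2, 5.6]
opening: 0.623
grip_force: 64.3
```

```bash
python3 t.py
```

```text
t 14.0 tq [-0.022  0.019  0.059] F [-1.1 -0.2  5.6] ang 121.67 p [0.5    0.1717 0.1919] q7 -0.313 open 0.623
```

>>> play_rows(commands=[0,0,0,0.03,0,0,0,0.06,0,0,0,0.08])

```text
time_s: 14.3
ee_pos: [0.4999, 0.1717, 0.1919]
ee_rot: [[-0.455, 0.89, 0.001], [0.89, 0.455, 0.0], [-0.0, 0.001, -1.0]]
contact_force: [-0.0, 0.6, 5.9]
opening: 0.617
grip_force: 64.3
```

```bash
python3 t.py
```

```text
t 14.3 tq [-0.007  0.028  0.093] F [-0.   0.6  5.9] ang 117.09 p [0.4999 0.1717 0.1919] q7 -0.382 open 0.617
```

>>> play_rows(commands=[0,0,0,0.03,0,0,0,0.06,0,0,0,0.08])

```text
time_s: 14.6
ee_pos: [0.4995, 0.1713, 0.1919]
ee_rot: [[-0.383, 0.924, -0.0], [0.924, 0.383, -0.001], [-0.001, -0.001, -1.0]]
contact_force: [-3.1, -1.7, 9.3]
opening: 0.619
grip_force: 64.5
```

```bash
python3 t.py
```

```text
t 14.6 tq [-0.344  0.388  0.299] F [-3.1 -1.7  9.3] ang 112.53 p [0.4995 0.1713 0.1919] q7 -0.45 open 0.619
```

>>> play_rows(commands=[0,0,0,0.03,0,0,0,0.06,0,0,0,0.08])

```text
time_s: 14.9
ee_pos: [0.4994, 0.1712, 0.192]
ee_rot: [[-0.308, 0.951, -0.0], [0.951, 0.308, -0.001], [-0.001, -0.001, -1.0]]
contact_force: [-2.3, -1.8, 8.4]
opening: 0.621
grip_force: 64.6
```

```bash
python3 t.py
```

```text
t 14.9 tq [-0.319  0.366  0.257] F [-2.3 -1.8  8.4] ang 107.95 p [0.4994 0.1712 0.192 ] q7 -0.519 open 0.621
```

>>> play_rows(commands=[0,0,-0.5,0,0,0,-0.5,0])

```text
time_s: 15.1
ee_pos: [0.4994, 0.1712, 0.192]
ee_rot: [[-0.309, 0.951, -0.001], [0.951, 0.309, -0.001], [-0.001, -0.001, -1.0]]
contact_force: [-2.3, -2.0, 4.6]
opening: 0.618
grip_force: 64.2
```

```bash
python3 - <<'E'
import runpy; runpy.run_path("t.py")
from h import *
ci=manip.camera_info("wrist"); snap("wrist","w6.png")
im=np.load("last_wrist.npy"); old=cv2.imread("pics/w5.png")[:,:,::-1]
for i in(old,im): print([(g.round(1),a) for g,a in greens(i,(100,60,560,420),30)])
a=np.hstack([i[60:460,120:520] for i in(old,im)]); cv2.imwrite("pics/cmp6.png",a[:,:,::-1])
E
```

```text
t 15.1 tq [-0.216  0.249  0.161] F [-2.3 -2.   4.6] ang 107.99 p [0.4994 0.1712 0.192 ] q7 -0.518 open 0.618
[(array([233.3, 153.4]), np.int32(451)), (array([259.4, 214.1]), np.int32(540))]
[(array([184.8, 216.8]), np.int32(372)), (array([249.5, 220.3]), np.int32(528)), (array([441.5, 335.4]), np.int32(69)), (array([376.1, 387.3]), np.int32(72))]
```

View pics/cmp6.png

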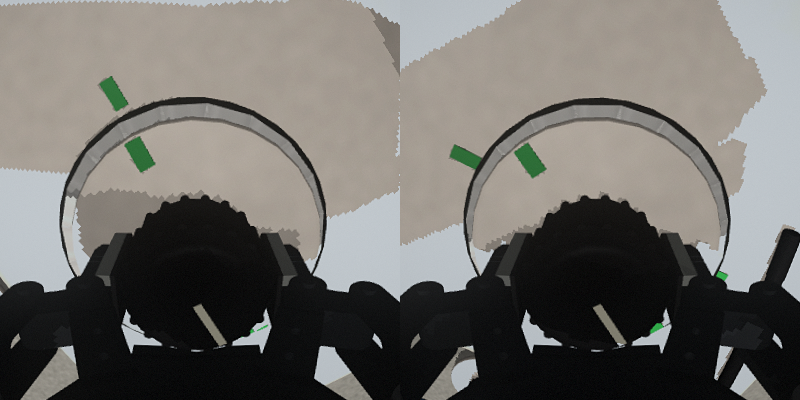

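The lid mark shifted in the tool view from (259,214) to (249,220), so the lid is lagging. I measure whether the white line on the grip lags with it, to tell slip from limiter travel.

```bash
cat > m.py <<'E'
from h import *
def meas(im,ci,p,z,verbose=True):
    # world angles of the white line and lid mark (as seen at TCP z)
    p_=im[350:415,270:390].astype(int); m=((p_.min(2)>95)&(p_[:,:,1]-p_[:,:,0]<12)).astype(np.uint8)
    n,l,st,c=cv2.connectedComponentsWithStats(m)
    k=[i for i in range(1,n) if st[i,4]>60]
    out=[]
    for i in k:
        ys,xs=np.nonzero(l==i); P=np.array([onz("wrist",x+270,y+350,z-.033,ci)[:2] for x,y in zip(xs,ys)])
        _,s,V=np.linalg.svd(P-P.mean(0)); out.append((np.degrees(np.arctan2(V[0,1],V[0,0]))%180,(c[i]+[270,350]).round(),st[i,4]))
    g=[g for g,a in greens(im,(200,180,450,300),60)]
    for q in g:
        d=onz("wrist",*q,z-.073,ci)[:2]-p[:2]; out.append(("mark",np.degrees(np.arctan2(d[1],d[0]))%180,np.hypot(*d)))
    return out
if __name__=="__main__":
    s=manip.sense(); ci=manip.camera_info("wrist"); im=manip.snapshot("wrist"); np.save("last_wrist.npy",im)
    R=np.array(s["ee_rot"]); print("tool",np.degrees(np.arctan2(R[1,0],R[0,0])),meas(im,ci,s["ee_pos"],s["ee_pos"][2]))
E
python3 - <<'E'
from m import *
s=manip.sense(); ci=manip.camera_info("wrist"); p=np.array([.4999,.1715]); z=.192
print(meas(cv2.imread("pics/w6.png")[:,:,::-1],ci,p,z))
# w5: rotate camera pose back about vertical through TCP by +32.6 deg
R=cv2.Rodrigues(ci["rvec"])[0]; t=np.array(ci["tvec"]).ravel(); C=-R.T@t
a=np.radians(140.59-107.99); Z=np.array([[np.cos(a),-np.sin(a),0],[np.sin(a),np.cos(a),0],[0,0,1]])
o=np.array([.4996,.1714,0]); C2=Z@(C-o)+o; R2=R@Z.T
c2=dict(ci,rvec=cv2.Rodrigues(R2)[0],tvec=-R2@C2)
print(meas(cv2.imread("pics/w5.png")[:,:,::-1],c2,p,z))
E
```

```text
[(np.float64(135.42969743676156), array([329., 385.]), np.int32(354)), (np.float64(75.23746083068642), array([376., 395.]), np.int32(522)), (np.float64(159.44520401184334), array([274., 402.]), np.int32(66)), ('mark', np.float64(144.48432399972552), np.float64(0.04699011681516723))]
[(np.float64(168.03912846318957), array([329., 385.]), np.int32(354)), (np.float64(111.65735494495829), array([376., 395.]), np.int32(551)), (np.float64(14.919314294540602), array([275., 402.]), np.int32(68)), ('mark', np.float64(171.0744195859609), np.float64(0.04692921854213632))]
```

The grip has not slipped in the fingers: the white line turned the same 32.6° as the tool. The lid turned only 26.6°, so the limiter is about 6° into its first notch. I continue in small steps until the offset reaches 15°.

>>> play_rows(commands=[0,0,0,0.03,0,0,0,0.05,0,0,0,0.05])

```text
time_s: 15.45
ee_pos: [0.4998, 0.1715, 0.192]
ee_rot: [[-0.259, 0.966, -0.0], [0.966, 0.259, 0.0], [0.0, -0.0, -1.0]]
contact_force: [-0.2, 0.6, 0.7]
opening: 0.617
grip_force: 64.5
```

```bash
python3 t.py; python3 m.py
```

```text
t 15.45 tq [-0.063 -0.021 -0.039] F [-0.2  0.6  0.7] ang 105.02 p [0.4998 0.1715 0.192 ] q7 -0.562 open 0.617
tool 105.0217026846312 [(np.float64(132.6257080547339), array([329., 385.]), np.int32(350)), (np.float64(52.81609850189551), array([375., 397.]), np.int32(517)), (np.float64(159.05338909762312), array([275., 402.]), np.int32(66)), ('mark', np.float64(148.9819137681997), np.float64(0.04697064946994093))]
```

The limiter snapped over: the offset jumped from 6° to about 13.4°, the lid kicked back 4.5°, and the torque reversed. I turn slightly more so the limiter settles in the notch.

>>> play_rows(commands=[0,0,0,0.02,0,0,0,0.05,0,0,0,0.05])

```text
time_s: 15.8
ee_pos: [0.4996, 0.1715, 0.192]
ee_rot: [[-0.21, 0.978, -0.0], [0.978, 0.21, 0.0], [0.0, -0.0, -1.0]]
contact_force: [0.7, 0.1, -0.0]
opening: 0.622
grip_force: 64.5
```

```bash
python3 t.py; python3 m.py
```

```text
t 15.8 tq [ 0.017 -0.098 -0.006] F [ 0.7  0.1 -0. ] ang 102.13 p [0.4996 0.1715 0.192 ] q7 -0.605 open 0.622
tool 102.12538422009084 [(np.float64(129.8042724919656), array([329., 385.]), np.int32(354)), (np.float64(53.042316395122654), array([375., 396.]), np.int32(526)), (np.float64(154.91445487951114), array([275., 402.]), np.int32(66)), ('mark', np.float64(147.08129293643762), np.float64(0.046962745891485774))]
```

The offset is 14.3° and the torque is near zero, so it has made one click. I release and retreat.

>>> play_rows(commands=[0,0,0,0,0,0,0,0,0,0,0,0,0,0,0,0,0,0,0,0,0,0,0,0,0,0,0,0], gripper=0)

```text
time_s: 16.55
ee_pos: [0.4998, 0.1715, 0.1922]
ee_rot: [[-0.211, 0.977, 0.0], [0.977, 0.211, -0.0], [-0.0, 0.0, -1.0]]
contact_force: [-1.1, -0.5, 0.2]
opening: 1.001
grip_force: 0.0
```

>>> play_rows(commands=[0,0,-4,0,0,0,-15,0,0,0,-35,0,0,0,-60,0,0,0,-85,0,0,0,-105,0,0,0,-115,0,0,0,-118,0,0,0,-118,0])

```text
time_s: 17.45
ee_pos: [0.4997, 0.1713, 0.3102]
ee_rot: [[-0.211, 0.977, 0.0], [0.977, 0.211, -0.0], [-0.0, 0.0, -1.0]]
contact_force: [-0.2, -0.5, -0.4]
opening: 0.997
grip_force: 0.0
```

```bash
python3 - <<'E'
import runpy; runpy.run_path("t.py")
from h import *
snap("wrist","w7.png")
E
```

```text
t 17.45 tq [-0.044 -0.011 -0.029] F [-0.2 -0.5 -0.4] ang 102.19 p [0.4997 0.1713 0.3102] q7 -0.474 open 0.997
```

View pics/w7.png

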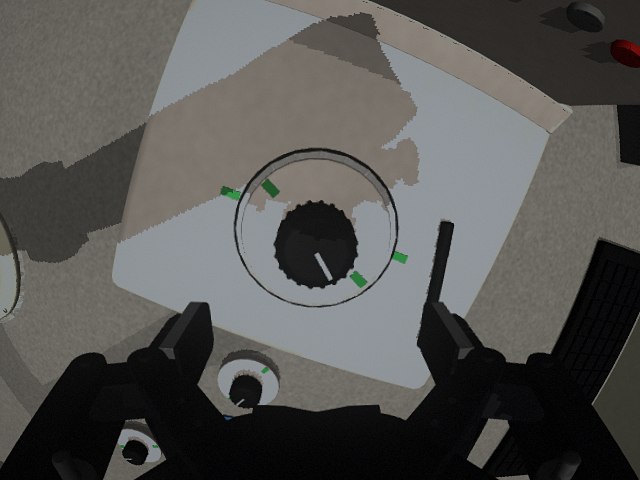

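The lid sits flat in the collar. Its marks at (270,188) and (358,279) are turned clockwise from the bars at (230,193) and (399,257), and the grip line at (323,266) is one notch past the marks. The pen and the small lids are undisturbed and the gripper is clear, so I hand in.

```bash
python3 -c "
from station import manip
print(manip.finish_job())"
```

```text
the job is handed in; nothing more can be done
None
```

The lid sits fully down in the collar and was turned clockwise to one click of the limiter (measured offset about 14° of the 15° notch). The gripper is open and clear, and the job is handed in at about 17.5 s.

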